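# Pin the jigger arm: pivot pin home, spring clip on

## Task

Lock the pivot of the bench jigger's arm: push the pivot pin in fully home by its head, then take the spring clip from the oak block and slide its straight leg down through the cross hole in the pin's tail until the bent leg snaps over and hugs the shank, fully seated, and let go of it. The hole has been left leaning towards the wheel: find its mouth by feel with light pressure and draw the pin upright with the clip's leg rather than forcing it (never more than 50 N between clip and pin). Leave the mug, the bowl and the loop tool where they are.

Things in the scene. Friction and masses are not known exactly. Their poses are not given: they have to be found in the camera images.
- jigger: bench jigger, fixed: green steel pillar with a two-cheek clevis on top, aluminium arm running from it over a wheel. Origin on the bench under the pillar's middle; x level along the arm to the wheel, y level along the pivot pin from its tail to its head, z up. Nothing on it is higher than 185 mm. The clevis reaches 18 mm above the pin's axis and lies 8.5 to 58.5 mm along +y from pin_seat
- pin_seat (a point): point fixed to the jigger, on the pivot pin's axis, 165 mm above the bench: the centre of the pin's cross hole once the pin is home. Axes as the jigger's. Shank 20 mm in diameter, tail end 11 mm along -y. The hole, about 8 mm wide, runs right through; its top starts leaning towards the wheel (+x) by 0.45 to 0.85 rad, not measured: its mouth lies 4 to 8 mm off the crest
- head_seat (a point): point fixed to the jigger, on the pin's axis, 66.5 mm along +y from pin_seat: where the outer face of the pin's head (30 mm in diameter, 8 mm thick) lies once the pin is home; add joint pin along +y to find the face now. Beyond the head and above it is free air. The pin also turns in its bore: it takes 0.05 N m, so a light touch does not turn it, and it stays where it is left
- pin (a joint): how far the pivot pin is drawn out towards its head (+y) from home, m: 0 is home, head against the cheek; 0.03 the most. While it is drawn out the cross hole is hidden in the clevis. It slides stiffly, about 4 N, and stays where it is left
- clip_loop (a point): centre of the double coil of the hitch-pin clip (bright steel, 5 mm wire, 65 g, 97 mm long; coil 26 mm in diameter, 10 mm thick). It stands coil up in a slot of the oak block, this point 94 mm above the bench. Axes: z along the straight leg from tip to coil, y across the coil's 10 mm thickness (pinch it so from above), x from the straight leg towards the bent leg
- clip_saddle (a point): point on the clip's straight leg where the shank's centre lies when the clip hugs it; clip_loop is 10.5 mm along x and 50 mm along z from it, same axes. The straight leg's square-cut tip is 34 mm along -z. The bent leg, on the +x side, bulges round the shank here, has its throat 10 mm and flared end 24 mm further along -z, and closes in above as a stop. Either way round will do
- clip_leg (a joint): how far the clip's sprung bent leg is swung open about the coil, rad: 0 relaxed. It must open about 0.09 to pass the shank, which takes roughly 8 to 15 N along the clip, then it snaps nearly shut
- block: light oak block 170 x 60 x 55 mm (x, y, z), fixed, origin under its middle; the clip stands in a slot 45 mm deep, its straight leg 45 mm along -x of the middle. Two short tool handles stand at the +x end, up to 110 mm above the bench
- mug: amber glass mug, 76 mm wide, 95 mm high, origin at the middle of its foot; to be left alone
- bowl: white bisque bowl, 110 mm wide, 50 mm high, origin at the middle of its foot; to be left alone
- loop_tool: wooden-handled loop tool lying flat, about 180 mm long along its x, 13 mm thick, origin under its middle; to be left alone
Mind the look-alikes: they are no part of the job. Of the things shaped like the part that bears clip_loop, the bare steel one is meant.

How it is judged:
By the outcome, as a careful person would: the job done as asked, in the order asked, and still so for the second after the job is handed in, with the robot touching nothing.
It also fails if it takes over 58 s, if anything falls off the work surface, if the arm or the gripper's body presses on something with over 40 N, if the wrist force passes 120 N, or if a joint passes its speed limit or range.

## Robot

A 6-joint arm with a two-finger parallel gripper is mounted at the origin on the work surface. World frame = base frame: x ahead of the robot, y to its left, z up, the work surface at z = 0. Lengths are in mm, angles in rad, forces in N, time in s.
With the tool pointing down it reaches from about 350 to 975 mm from the base axis. Payload 17.4 kg.
Tool frame: the origin (TCP) lies at the very end of the fingers, on their centre line; the grasp point (between the pads) lies 19 mm behind it; z points along the fingers, y is the line along which they close (so a half turn about z gives the same grasp; the last joint's range is limited). The gripper opens to 85 mm and grips with 20 to 120 N. Pads are 22 mm wide; open, the fingers measure 114 mm over their backs; the gripper's body (76 mm by 85 mm) begins 54 mm behind the grasp point. The pads swing forward as they close: fully open they stand 13 mm farther back than shut.
Start: joints at [-1.379, 0.116, 1.442, -0, 1.584, -0.038], TCP at [153.743, -657.264, 231.303] pointing down, gripper open.
Joint ranges: [-2.83, 2.83], [-0.83, 2.19], [0.07, 2.5], [-1.14, 4.28], [0.01, 3], [-2.97, 2.97]. Speed limits (rad/s): [1.89, 1.89, 2.22, 3.14, 3.14, 3.14].

## Interface

Orientations are given as a rotation vector (axis times angle).
In Python, from cell import telemetry, grab_frame, get_calibration, workorder, nets gives the robot as it stands.
- The arm moves only by the tool step_arm, never from a script. Its argument "plan" is a list of rows, each a list of 6 numbers: the shift along the tool's x, y, z in cm, then the turn, a rotation vector about the tool's x, y, z in rad. A call has 1 to 20 rows; each row shifts and turns the commanded pose from where the row before left it, along the tool's axes as they then stand; what a row does not reach is not made up. A row lasts 1/10 s, in which the tool goes at most 50 mm and 8.59 degrees, less where a joint would pass 70% of its speed; a pose out of reach is approached as far as the arm can. A call with a gripper value outside its range is refused whole. "gripper" is the gripper's target within -1 to 1 (shut at 1, half-way at 0, fully open at -1), set as the call begins (left out, the last holds). The fingers move at their own pace and stop on an object; "newtons" is the grip in N (left out, the last holds). Time passes only in rows, so rows that do not move let the fingers close. It gives the time, the measured TCP pose, the force, the opening and the grip force at its end, in the units of the state.
- telemetry.observe(): the state, without advancing time (a new reading comes with each control period).
- grab_frame(name): name is "side" or "top" or "wrist"; returns (picture, depth): 384x512x3 uint8, red, green, blue; 384x512 float32, mm along the optical axis (not along the pixel's ray), 0 where there is no reading.
- get_calibration(name): a dict with "mtx" (3x3 intrinsics, pixels), "rvec" (rotation vector, rad) and "tvec" (3), from world to camera coordinates, as OpenCV has them; the wrist camera has in their place "T_tool_cam" (4x4, takes a point from camera to tool coordinates, whose origin is the TCP and whose axes are the flange's). Camera axes: x right, y down, z forward; pixel columns grow to the right and rows downward; lengths in mm; the calibration is good to about 2 mm. The wrist camera is an equidistant fisheye: a pixel r from the principal point sees the ray r / f radians off the axis. A picture is of the moment at which its call begins: read the wrist's pose just before it. get_calibration takes no time and is no camera call.
- workorder.close_job(): hands the job in; it is judged then, once.
Trained networks look in the newest picture that a camera, given by its name, has taken for a name from the list of things; names that differ only in an ending like _2 or _b are one class to them, and where a whole thing is asked for, a point or a joint stands for the part that bears it (a point fixed in the world has none). Each returns a list of dicts, best first, with "confidence" (0 to 1); they miss things now and then, are a little off and sometimes report something else, mostly with a low value. They report only what shows in the picture. A call takes as long as a camera call. They do not tell look-alikes from the thing itself.
- nets.boxes_of(camera, label): "pixel" ([column, row] in pixels, amid what is visible of it).
- nets.outline_of(camera, label): "mask" (384x512 bool, what is visible of it) and "pixel" ([column, row] in pixels, amid what is visible of it).
The state is a dict: "clock": time; "joints": joint angles; "joint_velocities": joint speeds; "joint_efforts": joint torques, N m; "eef_pos": TCP position; "eef_rot": TCP orientation; "force": force on the tool from outside, world axes, zero at the start; "ft_torque": the same for the moment, N m; "grip_width": opening from 0.0 (shut) to 1.0 (fully open); "finger_force": force on a finger pad.
Only numpy, scipy, OpenCV 4.12 (cv2) and the standard library are available. Lean on these libraries where they do the work, as an engineer would, in place of code of your own. Each camera call takes 0.05 s, during which the arm holds its last target. There are 200 camera calls.

## Working session

There is one attempt and no reset: what is moved stays moved. The work goes in short steps, Python scripts to look and compute and a tool call to move; the robot and the scene stay as the last step left them, time stands still between calls to the robot, and variables do not carry over. Pictures are saved under pics/ and viewed, at most 10 in all, crops included, and the job is handed in when it is done.

Besides the shell and the picture viewer there is one more tool, called after ">>>" by a JSON object that holds its "api" and its "payload", one argument or row to a line. step_arm: Moves the arm, as the interface text tells. Its arguments: {"type":"object","properties":{"plan":{"type":"array","items":{"type":"array","items":{"type":"number"}}},"gripper":{"type":"number"},"newtons":{"type":"number"}},"required":["plan"]}

```bash
mkdir -p pics; cat > h.py <<'E'
import numpy as np, cv2
from scipy.spatial.transform import Rotation as R
from cell import telemetry, grab_frame, get_calibration, workorder, nets
def grab(n,save=None):
    im,d=grab_frame(n)
    if save: cv2.imwrite('pics/'+save,im[:,:,::-1])
    return im,d
def towld(n,uv,d):
    c=get_calibration(n);K=np.array(c['mtx']);Rm=R.from_rotvec(np.ravel(c['rvec'])).as_matrix()
    uv=np.atleast_2d(uv).astype(float);d=np.ravel(d)
    p=np.c_[(uv[:,0]-K[0,2])/K[0,0]*d,(uv[:,1]-K[1,2])/K[1,1]*d,d]
    return (p-np.ravel(c['tvec']))@Rm
def proj(n,P):
    c=get_calibration(n)
    return cv2.projectPoints(np.atleast_2d(P).astype(float),np.ravel(c['rvec']),np.ravel(c['tvec']),np.array(c['mtx']),None)[0][:,0]
def cloud(n,d):
    v,u=np.mgrid[:384,:512];P=towld(n,np.c_[u.ravel(),v.ravel()],d.ravel()).reshape(384,512,3)
    P[d<=0]=np.nan
    return P
E
python3 - <<'E'
from h import *
np.set_printoptions(precision=1,suppress=True)
ims={}
for n in ('side','top'):
    im,d=grab(n);ims[n]=im;P=cloud(n,d);np.save(n+'.npy',P)
    c=get_calibration(n);print(n,np.array(c['mtx']).tolist(),c['rvec'],c['tvec'])
    for l in ('jigger','pin','clip_loop','block','mug','bowl','loop_tool'):
        for o in nets.outline_of(n,l)[:4]:
            m=o['mask'];print(l,round(o['confidence'],2),np.array(o['pixel']),m.sum(),np.nanmedian(P[m],0),np.nanpercentile(P[m],[2,98],axis=0).ravel())
cv2.imwrite('pics/a.png',cv2.resize(ims['side'],(800,600))[:,:,::-1]);cv2.imwrite('pics/b.png',cv2.resize(ims['top'],(800,600))[:,:,::-1])
print(telemetry.observe())
print(get_calibration('wrist'))
E
```

```text
side [[415.3599692748065, 0.0, 254.48793236397415], [0.0, 415.3599692748065, 194.69223661506496], [0.0, 0.0, 1.0]] [ 2.1 -0.2  0.1] [-497.2  104.4 1098.5]
jigger 0.7 [276.2 259.6] 2628 [ 513.3 -239.5   52. ] [ 426.7 -266.2    2.7  594.3 -191.5   97.6]
jigger 0.62 [293.2 160.8] 6077 [673.9 191.9  84.1] [517.3  59.9   5.6 868.6 409.9 178.5]
jigger 0.45 [208.1 156.4] 776 [396.1 278.2  60.4] [359.9 265.6   0.4 434.1 386.1  95. ]
pin 0.65 [249.8 144.7] 73 [518.8 120.9 168.5] [507.1  80.7 156.9 579.  131.7 180. ]
clip_loop 0.81 [195.  331.2] 230 [ 325.3 -376.2    6.1] [ 279.  -391.3   -0.6  358.  -368.6   11.3]
clip_loop 0.63 [195.2 277.3] 184 [ 329.9 -215.8    6.3] [ 298.  -250.8   -0.7  368.6 -190.7   11.2]
clip_loop 0.57 [332.  226.5] 143 [706.  -80.8   5.9] [ 661.  -113.4   -0.7  731.1  -55.3   11.6]
clip_loop 0.47 [205.8 229.8] 214 [370.5 -53.1  10.1] [ 338.9 -130.8   -0.3  398.    39.3   13.7]
block 0.67 [276.8 258.5] 2671 [ 514.9 -239.1   51.7] [ 427.8 -266.2    1.1  596.2 -180.2   96.1]
block 0.25 [206.5 158. ] 770 [395.2 278.1  61.4] [359.9 265.6   1.2 432.1 343.1  95. ]
mug 0.65 
[... 1527 characters left out ...]
4.3 156.1 181.5]
{'clock': 0.8, 'joints': array([-1.4,  0.1,  1.4,  0. ,  1.6, -0. ]), 'joint_velocities': array([ 0.,  0., -0., -0., -0., -0.]), 'joint_efforts': array([  0. , -73.2, -63.3,   0. ,   0. ,   0. ]), 'eef_pos': array([ 153.8, -657.3,  231.3]), 'eef_rot': array([3.1, 0.4, 0. ]), 'force': array([-1.3,  0.1,  0. ]), 'ft_torque': array([-0.,  0., -0.]), 'finger_force': 0.0, 'grip_width': 1.0016101208226285}
{'mtx': array([[297.3,   0. , 257.9],
       [  0. , 297.3, 199.1],
       [  0. ,   0. ,   1. ]]), 'T_tool_cam': array([[  -0. ,   -1. ,   -0.3,   74.6],
       [   1. ,   -0. ,   -0. ,   -1. ],
       [   0. ,   -0.3,    1. , -141.9],
       [   0. ,    0. ,    0. ,    1. ]])}
```

View pics/a.png

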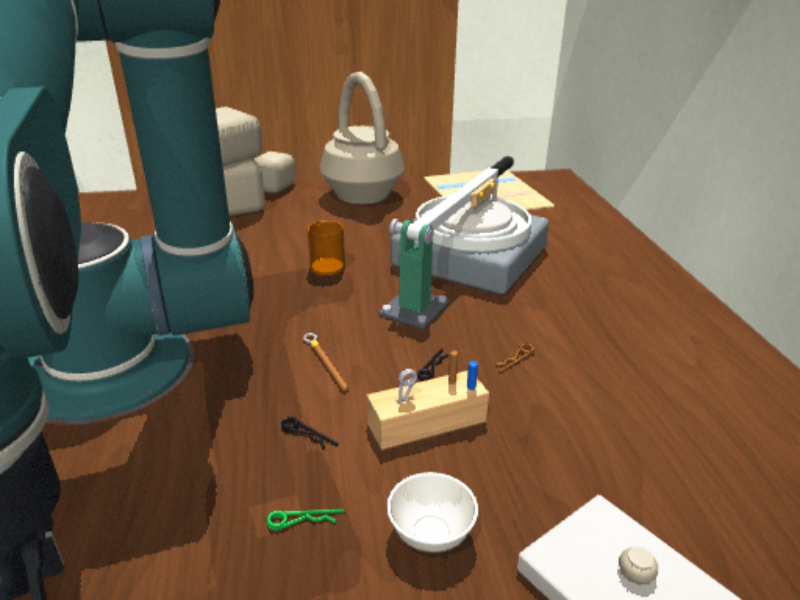

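View pics/b.png

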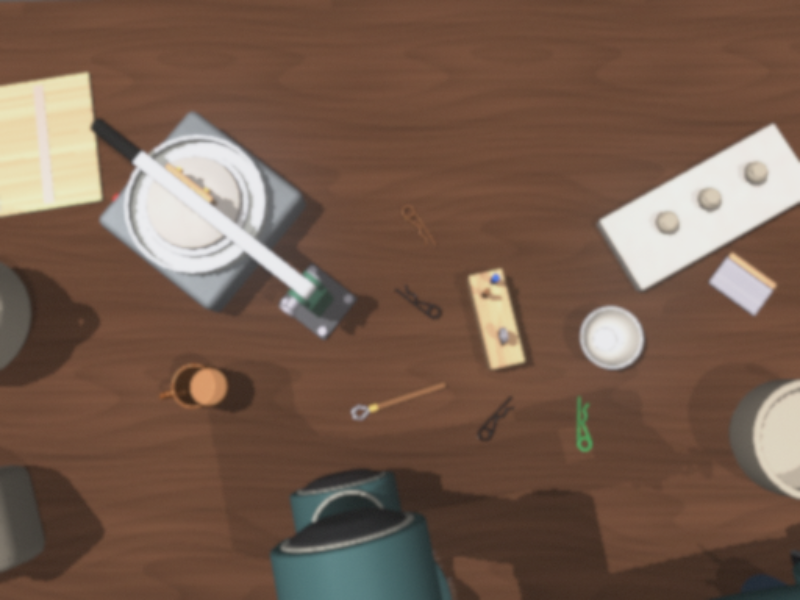

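Side view (800 px): the bare-steel clip stands in the oak block at (407,385). Look-alikes are black (305,430), black (432,363), green (300,518) and copper (517,357), all lying on the bench. The steel one standing in the block is the one I want. The jigger clevis is at (413,232), with the drawn-out pin head to its left at (397,228).

```bash
python3 - <<'E'
from h import *
np.set_printoptions(precision=2,suppress=True)
im,_=grab('side'); 
a=cv2.resize(im[120:285,200:340],None,fx=3.6,fy=3.6,interpolation=cv2.INTER_CUBIC)
cv2.imwrite('pics/c.png',a[:,:,::-1])
def pca(Q):
    c=Q.mean(0);w,v=np.linalg.eigh(np.cov((Q-c).T));return c,v[:,-1],np.sqrt(w)
for n in('top','side'):
    P=np.load(n+'.npy').reshape(-1,3);P=P[~np.isnan(P[:,0])]
    # block top face
    b=P[(abs(P[:,2]-55)<4)&(P[:,0]>415)&(P[:,0]<610)&(P[:,1]>-285)&(P[:,1]<-160)]
    r=cv2.minAreaRect(b[:,:2].astype(np.float32));print(n,'block',len(b),r,pca(b[:,:2])[1], np.median(b[:,2]))
    # clip above block
    k=P[(P[:,2]>62)&(P[:,2]<125)&(P[:,0]>430)&(P[:,0]<520)&(P[:,1]>-260)&(P[:,1]<-190)]
    print('clip',len(k),k.mean(0),k.min(0),k.max(0))
    # arm
    for lo,hi in((140,190),):
        m=P[(P[:,2]>lo)&(P[:,2]<hi)&(P[:,0]>560)&(P[:,0]<800)&(P[:,1]>100)&(P[:,1]<400)]
        c,v,s=pca(m[:,:2]);print('arm',len(m),c,v,np.degrees(np.arctan2(*v[::-1])),s,np.median(m[:,2]))
    q=P[(P[:,2]>120)&(P[:,2]<190)&(P[:,0]>480)&(P[:,0]<580)&(P[:,1]>60)&(P[:,1]<180)]
    np.save('q_'+n+'.npy',q);print('clevis',len(q),q.min(0),q.max(0))
    # base plate
    g=P[(P[:,2]>4)&(P[:,2]<22)&(P[:,0]>470)&(P[:,0]<600)&(P[:,1]>40)&(P[:,1]<170)]
    print('plate',len(g),cv2.minAreaRect(g[:,:2].astype(np.float32)),np.median(g[:,2]))
E
```

```text
top block 1090 ((511.332763671875, -218.73880004882812), (170.1815948486328, 60.76953887939453), 12.227324485778809) [-0.98 -0.22] 55.17697131559211
clip 45 [ 478.08 -225.72   98.12] [ 466.81 -242.16   62.18] [ 489.92 -218.73  110.22]
arm 1549 [678.4  260.13] [0.63 0.78] 50.811694204366 [  9.58 102.1 ] 177.52350733825907
clevis 576 [506.52  75.8  120.23] [579.96 157.18 187.38]
plate 719 ((534.4063110351562, 105.1948013305664), (128.7213897705078, 128.4656219482422), 89.64647674560547) 10.530158019586368
side block 1191 ((511.8926086425781, -221.03163146972656), (171.47259521484375, 64.07872772216797), 11.985143661499023) [-0.98 -0.19] 55.078283839051046
clip 133 [ 477.76 -229.79   88.17] [ 467.01 -235.74   63.62] [ 491.68 -222.01  107.28]
arm 714 [678.88 247.01] [0.64 0.77] 50.19752872811085 [ 9.83 98.63] 174.45361505033543
clevis 556 [506.03  70.9  120.01] [579.92 150.   184.94]
plate 437 ((540.9746704101562, 96.5867919921875), (106.93307495117188, 117.01808166503906), 79.65625) 10.422067897322908
```

View pics/c.png

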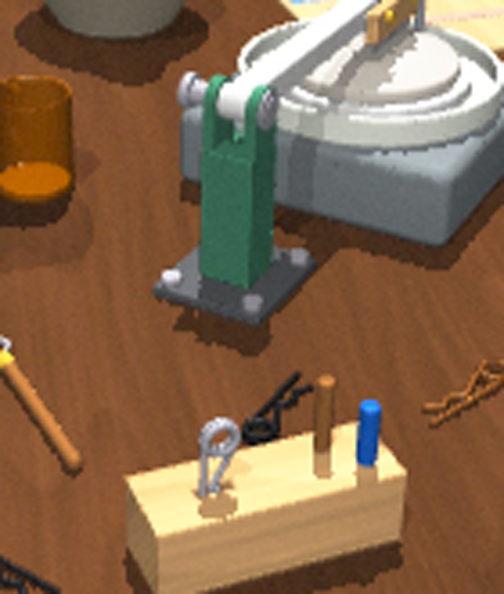

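The crop shows the steel clip standing at crop (218,440) with its coil plane along the block, which confirms the choice. The pin head is drawn out at crop (192,90) and the tail is at (265,108).

```bash
cat >> h.py <<'E'
def ray(n,uv,z):
    a,b=towld(n,[uv,uv],[100,1000]);t=(z-a[2])/(b[2]-a[2]);return a+t*(b-a)
def plan(target,Rt,N=1,s=None):
    "tool-frame total shift (cm) and turn to reach target pos/rotation matrix"
    s=s or telemetry.observe();R0=R.from_rotvec(s['eef_rot'])
    return R0.inv().apply(np.array(target)-s['eef_pos'])/10,(R0.inv()*Rt).as_rotvec()
def down(yaw,tilt=0):  # tilt: tool back leans towards the +x(yaw) direction, about horizontal axis
    Rz=R.from_euler('z',yaw);return Rz*R.from_euler('y',tilt)*R.from_euler('x',np.pi)
E
python3 - <<'E'
from h import *
np.set_printoptions(precision=2,suppress=True)
s=telemetry.observe();print(s['eef_rot'],s['eef_pos'],s['clock'])
yaw=np.radians(50.5);X=np.array([np.cos(yaw),np.sin(yaw)]);Y=np.array([-X[1],X[0]])
print('plate',ray('top',(320/800*512,303*.64),10.5))
for n in('top','side'):
    q=np.load('q_'+n+'.npy')
    for lo,hi in((120,150),(150,172),(172,190)):
        m=q[(q[:,2]>lo)&(q[:,2]<hi)];a=m[:,:2]@X;b=m[:,:2]@Y
        print(n,lo,len(m),'x',np.percentile(a,[1,10,50,90,99]),'y',np.percentile(b,[1,5,25,50,75,95,99]))
P=np.load('top.npy').reshape(-1,3);m=P[(P[:,2]>165)&(P[:,2]<190)]
a=m[:,:2]@X;b=m[:,:2]@Y
for l in range(560,760,20):
    k=(a>l)&(a<l+20)&(b>-360)&(b<-330+40)
    if k.sum():print(l,k.sum(),np.percentile(b[k],[5,50,95]),np.median(m[k,2]))
E
```

```text
[3.12 0.36 0.  ] [ 153.75 -657.27  231.32] 0.85
plate [548.41  99.99  10.5 ]
top 120 96 x [409.61 410.28 415.14 423.36 425.51] y [-381.04 -377.77 -368.29 -359.32 -349.52 -339.71 -336.47]
top 150 64 x [414.29 415.02 419.6  445.18 453.4 ] y [-385.65 -382.31 -371.75 -344.21 -331.02 -314.49 -310.66]
top 172 416 x [416.71 422.24 436.58 466.79 483.08] y [-384.34 -380.27 -365.66 -353.86 -341.4  -314.66 -310.48]
side 120 208 x [406.51 409.86 417.81 440.67 448.33] y [-384.89 -384.26 -382.02 -360.22 -346.75 -340.36 -337.37]
side 150 173 x [411.5  414.77 419.38 427.42 440.69] y [-389.39 -388.03 -381.76 -356.89 -338.46 -316.5  -312.73]
side 172 175 x [414.54 419.2  427.75 461.86 478.48] y [-388.02 -386.08 -372.55 -356.36 -344.41 -318.07 -314.82]
560 49 [-359.13 -351.65 -344.52] 178.8985182926224
580 48 [-358.96 -351.7  -344.45] 177.49839786153728
600 53 [-359.12 -351.38 -343.69] 177.81381628284345
620 53 [-359.05 -351.27 -343.53] 178.0980408172917
640 50 [-359.36 -350.86 -343.2 ] 178.29513366867997
660 51 [-358.82 -351.01 -343.05] 178.62745582998173
680 52 [-359.04 -350.54 -342.57] 178.45448258887274
700 55 [-358.85 -350.96 -342.47] 178.14780524388541
720 56 [-358.72 -350.29 -342.04] 177.80689485798456
740 52 [-358.77 -350.89 -342.06] 178.30787257755853
```

>>> {"api": "step_arm", "payload": {
  "plan": [
    [2.5,-3.65,-0.5,0,0,0],
    [2.5,-3.65,-0.5,0,0,0],
    [2.5,-3.65,-0.5,0,0,0],
    [2.5,-3.65,-0.5,0,0,0],
    [2.5,-3.65,-0.5,0,0,0],
    [2.5,-3.65,-0.5,0,0,0],
    [2.5,-3.65,-0.5,0,0,0],
    [2.5,-3.65,-0.5,0,0,0],
    [2.5,-3.65,-0.5,0,0,0],
    [2.5,-3.65,-0.5,0,0,0],
    [2.5,-3.65,-0.5,0,0,0],
    [2.5,-3.65,-0.5,0,0,0],
    [2.5,-3.65,-0.5,0,0,0],
    [2.5,-3.65,-0.5,0,0,0],
    [2.5,-3.65,-0.5,0,0,0],
    [2.5,-3.65,-0.5,0,0,0],
    [2.5,-3.65,-0.5,0,0,0],
    [2.5,-3.65,-0.5,0,0,0],
    [2.5,-3.65,-0.5,0,0,0],
    [2.5,-3.65,-0.5,0,0,0]
  ],
  "gripper": 1
}}

```text
clock: 2.85
eef_pos: [474.5, 169.5, 331.7]
eef_rot: [-3.121, -0.361, -0.001]
force: [1.6, -1.2, 0.2]
grip_width: 0.005
finger_force: 0.0
```

>>> {"api": "step_arm", "payload": {
  "plan": [
    [0,0,0,0,0,-0.139],
    [0,0,0,0,0,-0.139],
    [0,0,0,0,0,-0.139],
    [0,0,0,0,0,-0.139],
    [0,0,0,0,0,-0.139],
    [0,0,0,0,0,-0.139],
    [0,0,0,0,0,-0.139],
    [0,0,0,0,0,-0.139],
    [0,0,0,0,0,-0.139],
    [0,0,0,0,0,-0.139],
    [0,0,0,0,0,-0.139],
    [0,0,0,0,0,-0.139],
    [0,0,0,0,0,-0.139],
    [0,0,0,0,0,-0.139],
    [0,0,0,0,0,-0.139],
    [0,0,0,0,0,-0.139],
    [0,0,0,0,0,0]
  ]
}}

```text
clock: 4.55
eef_pos: [474.3, 167.4, 331.4]
eef_rot: [1.055, 2.959, 0.0]
force: [-0.8, -0.2, 0.8]
grip_width: 0.001
finger_force: 0.0
```

```bash
cat >> h.py <<'E'
def wcloud(d,s):
    c=get_calibration('wrist');K=c['mtx'];T=c['T_tool_cam']
    v,u=np.mgrid[:384,:512];a=(u-K[0,2])/K[0,0];b=(v-K[1,2])/K[1,1];r=np.hypot(a,b)+1e-9
    k=np.tan(r)/r;p=np.stack([a*k*d,b*k*d,d],-1)
    p[(d<=0)|(r>1.4)]=np.nan
    p=p@T[:3,:3].T+T[:3,3]
    return p@R.from_rotvec(s['eef_rot']).as_matrix().T+s['eef_pos']
def wproj(P,s):
    c=get_calibration('wrist');K=c['mtx'];T=c['T_tool_cam']
    p=(np.atleast_2d(P)-s['eef_pos'])@R.from_rotvec(s['eef_rot']).as_matrix()
    p=(p-T[:3,3])@T[:3,:3];r=np.hypot(p[:,0],p[:,1]);t=np.arctan2(r,p[:,2])/r
    return np.c_[K[0,0]*t*p[:,0]+K[0,2],K[1,1]*t*p[:,1]+K[1,2]]
E
python3 - <<'E'
from h import *
np.set_printoptions(precision=2,suppress=True)
s=telemetry.observe();im,d=grab('wrist');P=wcloud(d,s);np.savez('w1.npz',im=im,P=P,d=d)
print(s['eef_rot'],s['eef_pos'],s['clock'],s['grip_width'],s['force'])
cv2.imwrite('pics/d.png',cv2.resize(im,(800,600))[:,:,::-1])
E
```

```text
[1.06 2.96 0.  ] [474.27 167.43 331.4 ] 4.55 0.0012864807672286172 [-0.79 -0.16  0.8 ]
```

View pics/d.png

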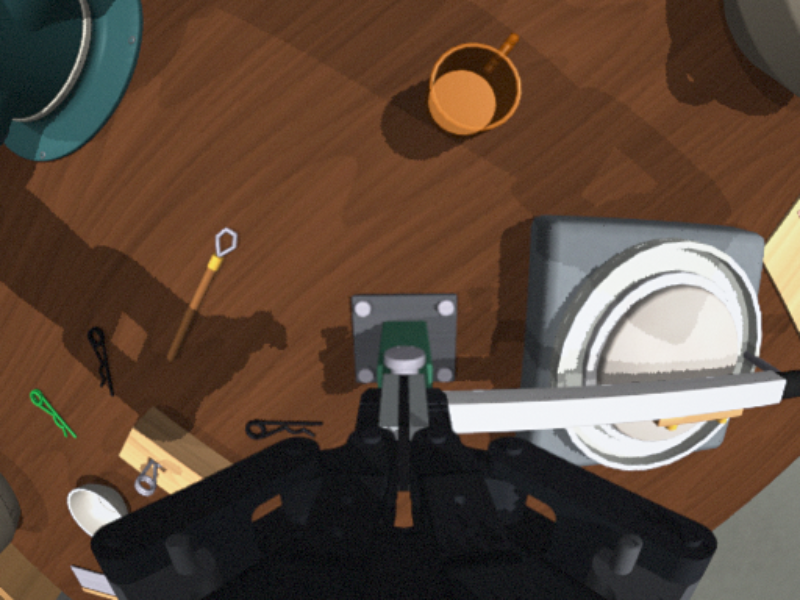

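The wrist view shows the pin head at (405,360), just ahead of the shut fingers, and the base plate bolts at (362,308), (447,308), (366,376) and (444,376). The arm runs right to the wheel.

```bash
python3 - <<'E'
from h import *
np.set_printoptions(precision=2,suppress=True)
z=np.load('w1.npz');P=z['P'];im=z['im'].astype(int)
B=[]
for u,v in((362,308),(447,308),(366,376),(444,376)):
    p=np.nanmedian(P[int(v*.64)-1:int(v*.64)+2,int(u*.64)-1:int(u*.64)+2].reshape(-1,3),0);B.append(p);print(p)
B=np.array(B);print('ctr',B.mean(0)); e=B[1]-B[0]+B[3]-B[2];print('yaw',np.degrees(np.arctan2(e[1],e[0])));e=B[0]-B[2]+B[1]-B[3];print('yawy',np.degrees(np.arctan2(e[1],e[0])))
yaw=np.radians(50.7);X=np.array([np.cos(yaw),np.sin(yaw)]);Y=np.array([-X[1],X[0]])
print('ctr jig',B.mean(0)[:2]@X,B.mean(0)[:2]@Y)
Q=P.reshape(-1,3);C=im.reshape(-1,3);a=Q[:,:2]@X;b=Q[:,:2]@Y;h=Q[:,2]
near=(abs(a-430)<40)&(b>-400)&(b<-290)
hd=near&(h>145)&(h<190)&(b>-330)
print('head',hd.sum(),'x',np.percentile(a[hd],[2,50,98]),'y',np.percentile(b[hd],[2,25,50,75,98]),'z',np.percentile(h[hd],[2,50,98]))
f=hd&(b>np.percentile(b[hd],60));print('face x',a[f].min(),a[f].max(),'z',h[f].min(),h[f].max())
gr=near&(C[:,1]>C[:,0]*1.3)&(C[:,1]>C[:,2])&(h>60)
print('green',gr.sum(),'x',np.percentile(a[gr],[1,5,50,95,99]),'y',np.percentile(b[gr],[1,50,95,99]),'z',np.percentile(h[gr],[2,98]))
arm=(h>170)&(h<190)&(a>480)&(a<640)&(b<-300);print('arm',arm.sum(),np.percentile(b[arm],[2,50,98]),np.polyfit(a[arm],b[arm],1))
for n in('top','side'):
    P=np.load(n+'.npy');im,_=grab(n);C=im.reshape(-1,3).astype(int);Q=P.reshape(-1,3);a=Q[:,:2]@X;b=Q[:,:2]@Y;h=Q[:,2]
    near=(abs(a-430)<60)&(b>-420)&(b<-290)
    gr=near&(C[:,1]>C[:,0]*1.3)&(C[:,1]>C[:,2])&(h>60)
    print(n,'green',gr.sum(),'x',np.percentile(a[gr],[1,5,50,95,99]),'y',np.percentile(b[gr],[1,5,50,95,99]))
    pl=near&(h>5)&(h<17);print('plate',pl.sum(),'x',np.percentile(a[pl],[1,5,50,95,99]),'y',np.percentile(b[pl],[1,5,50,95,99]))
E
```

```text
[493.92  96.03  16.92]
[550.5  164.28  16.39]
[554.67  49.63  16.45]
[608.43 115.41  17.  ]
ctr [551.88 106.34  16.69]
yaw 50.53713310743723
yawy 141.24721846163794
ctr jig 431.8395192195979 -359.7143117465385
head 372 x [417.24 430.52 443.85] y [-322.83 -314.98 -311.49 -311.   -310.51] z [153.47 171.76 179.18]
face x 417.02980087551543 444.04561710448746 z 152.905208324074 179.24154184281053
green 404 x [409.58 410.03 434.89 452.71 453.76] y [-355.49 -336.97 -335.64 -335.26] z [ 62.49 161.41]
arm 2401 [-369.43 -355.68 -345.04] [   0.01 -362.52]
top green 103 x [408.92 409.99 417.76 440.35 442.84] y [-381.65 -380.82 -360.6  -341.35 -340.04]
plate 686 x [376.71 379.11 407.53 477.92 485.46] y [-409.4  -407.06 -360.41 -312.37 -301.96]
side green 680 x [405.15 406.68 413.46 444.46 450.41] y [-386.63 -385.82 -370.48 -341.8  -339.21]
plate 442 x [373.06 375.66 405.96 470.59 481.61] y [-412.64 -411.41 -380.87 -318.74 -313.17]
```

>>> {"api": "step_arm", "payload": {
  "plan": [
    [0,0,3.6,0,0,0],
    [0,0,3.6,0,0,0],
    [0,0,3.6,0,0,0],
    [0,0,3.6,0,0,0],
    [0,0,3.6,0,0,0],
    [-1.2,0,0,0,0,0],
    [-1.2,0,0,0,0,0],
    [-0.8,0,0,0,0,0],
    [-0.4,0,0,0,0,0],
    [-0.3,0,0,0,0,0],
    [-0.3,0,0,0,0,0],
    [-0.3,0,0,0,0,0]
  ],
  "newtons": 60
}}

```text
clock: 5.9
eef_pos: [509.1, 139.1, 151.7]
eef_rot: [-1.059, -2.958, -0.001]
force: [-2.4, 2.8, 2.0]
grip_width: -0.001
finger_force: 2.1
```

>>> {"api": "step_arm", "payload": {
  "plan": [
    [-0.3,0,0,0,0,0],
    [-0.3,0,0,0,0,0],
    [-0.2,0,0,0,0,0],
    [-0.1,0,0,0,0,0],
    [0,0,0,0,0,0]
  ]
}}

```text
clock: 6.4
eef_pos: [516.2, 133.0, 151.2]
eef_rot: [1.059, 2.957, -0.0]
force: [-0.5, 0.7, -0.8]
grip_width: 0.005
finger_force: 0.7
```

>>> {"api": "step_arm", "payload": {
  "plan": [
    [-0.1,0,0,0,0,0],
    [0,0,0,0,0,0]
  ]
}}

```text
clock: 6.6
eef_pos: [516.8, 132.5, 151.2]
eef_rot: [-1.059, -2.958, 0.0]
force: [-1.2, 1.5, 0.9]
grip_width: -0.001
finger_force: 1.4
```

>>> {"api": "step_arm", "payload": {
  "plan": [
    [-0.1,0,0,0,0,0],
    [0,0,0,0,0,0]
  ]
}}

```text
clock: 6.8
eef_pos: [517.6, 131.8, 151.3]
eef_rot: [-1.059, -2.958, 0.0]
force: [-2.7, 2.4, 0.3]
grip_width: -0.0
finger_force: 1.6
```

>>> {"api": "step_arm", "payload": {
  "plan": [
    [-0.1,0,0,0,0,0],
    [0,0,0,0,0,0]
  ]
}}

```text
clock: 7.0
eef_pos: [518.4, 131.2, 151.3]
eef_rot: [-1.059, -2.958, 0.0]
force: [-0.8, 2.3, -0.8]
grip_width: -0.0
finger_force: 1.6
```

>>> {"api": "step_arm", "payload": {
  "plan": [
    [-0.1,0,0,0,0,0],
    [0,0,0,0,0,0]
  ]
}}

```text
clock: 7.2
eef_pos: [518.7, 131.0, 151.2]
eef_rot: [-1.058, -2.956, -0.0]
force: [-8.0, 6.4, 2.5]
grip_width: -0.0
finger_force: 5.0
```

>>> {"api": "step_arm", "payload": {
  "plan": [
    [-0.1,0,0,0,0,0],
    [-0.05,0,0,0,0,0],
    [0,0,0,0,0,0]
  ]
}}

```text
clock: 7.5
eef_pos: [518.7, 130.9, 151.2]
eef_rot: [-1.056, -2.954, -0.001]
force: [-20.4, 14.6, 6.5]
grip_width: 0.002
finger_force: 12.3
```

>>> {"api": "step_arm", "payload": {
  "plan": [
    [1.0,0,0,0,0,0],
    [2.0,0,0,0,0,0],
    [0,0,-4.0,0,0,0],
    [0,0,-4.0,0,0,0],
    [0,0,-4.0,0,0,0],
    [-2.24,-3.02,0,0,0,0],
    [-2.24,-3.02,0,0,0,0],
    [-2.24,-3.02,0,0,0,0],
    [-2.24,-3.02,0,0,0,0],
    [-2.24,-3.02,0,0,0,0],
    [-2.24,-3.02,0,0,0,0],
    [-2.24,-3.02,0,0,0,0],
    [-2.24,-3.02,0,0,0,0],
    [-2.24,-3.02,0,0,0,0],
    [-2.24,-3.02,0,0,0,0]
  ]
}}

```text
clock: 9.0
eef_pos: [478.0, -228.7, 271.5]
eef_rot: [1.06, 2.957, -0.001]
force: [0.3, 0.6, -0.1]
grip_width: -0.005
finger_force: 0.0
```

>>> {"api": "step_arm", "payload": {
  "plan": [
    [0,0,0.8,0,0,-0.128],
    [0,0,0.8,0,0,-0.128],
    [0,0,0.8,0,0,-0.128],
    [0,0,0.8,0,0,-0.128],
    [0,0,0.8,0,0,-0.128],
    [0,0,0.8,0,0,-0.128],
    [0,0,0.8,0,0,-0.126],
    [0,0,0,0,0,0],
    [0,0,0,0,0,0]
  ],
  "gripper": -0.2
}}

```text
clock: 9.9
eef_pos: [478.5, -227.0, 215.6]
eef_rot: [-0.317, 3.125, -0.001]
force: [-0.2, 0.3, -0.0]
grip_width: 0.604
finger_force: 0.0
```

```bash
python3 - <<'E'
from h import *
np.set_printoptions(precision=2,suppress=True)
s=telemetry.observe();im,d=grab('wrist');P=wcloud(d,s);np.savez('w2.npz',im=im,P=P,d=d)
print(s['eef_rot'],s['eef_pos'],s['clock'],s['grip_width'],s['force'])
cv2.imwrite('pics/e.png',cv2.resize(im[120:370,100:430],None,fx=2.3,fy=2.3,interpolation=cv2.INTER_CUBIC)[:,:,::-1])
P=P.reshape(-1,3);P=P[~np.isnan(P[:,0])]
b=P[(abs(P[:,2]-55)<3)&(P[:,0]>415)&(P[:,0]<610)&(P[:,1]>-285)&(P[:,1]<-160)]
if len(b)>5: print('block',len(b),cv2.minAreaRect(b[:,:2].astype(np.float32)),np.median(b[:,2]))
k=P[(P[:,2]>72)&(P[:,2]<115)&(P[:,0]>440)&(P[:,0]<515)&(P[:,1]>-260)&(P[:,1]<-195)]
print('clip',len(k),k.mean(0),k.min(0),k.max(0))
if len(k)>5: print(cv2.minAreaRect(k[:,:2].astype(np.float32)))
E
```

```text
[-0.32  3.13 -0.  ] [ 478.47 -226.99  215.57] 9.9 0.6040224591401413 [-0.2   0.32 -0.03]
block 7030 ((511.7459716796875, -219.03115844726562), (170.9258575439453, 59.814144134521484), 12.297917366027832) 54.35561956084683
clip 319 [ 476.14 -227.29  101.16] [ 466.22 -233.47   72.06] [ 491.3  -220.11  107.26]
((478.7860412597656, -226.7994842529297), (25.321598052978516, 9.13644790649414), 11.53773307800293)
```

View pics/e.png

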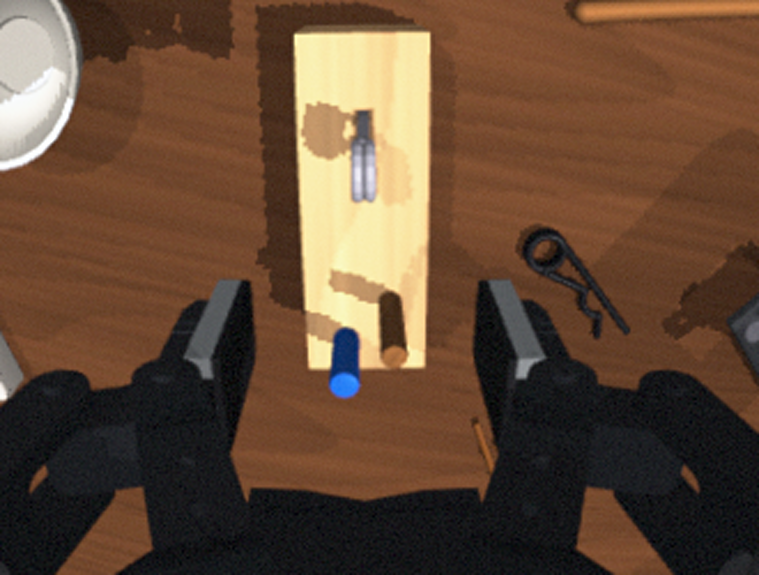

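The clip coil sits at crop (362,170), midway between the open fingers and lined up with the block, so I go down and grip it.

>>> {"api": "step_arm", "payload": {
  "plan": [
    [0,0,3.2,0,0,-0.01],
    [0,0,3.2,0,0,0],
    [0,0,3.2,0,0,0],
    [0,0,2.6,0,0,0],
    [0,0,1.2,0,0,0],
    [0,0,0.55,0,0,0],
    [0,0,0,0,0,0]
  ]
}}

```text
clock: 10.65
eef_pos: [478.7, -227.0, 76.3]
eef_rot: [-0.338, 3.123, -0.0]
force: [-0.2, 0.0, 0.7]
grip_width: 0.6
finger_force: 0.0
```

>>> {"api": "step_arm", "payload": {
  "plan": [
    [0,0,0,0,0,0],
    [0,0,0,0,0,0],
    [0,0,0,0,0,0],
    [0,0,0,0,0,0],
    [0,0,0,0,0,0],
    [0,0,0,0,0,0]
  ],
  "gripper": 1,
  "newtons": 80
}}

```text
clock: 11.25
eef_pos: [478.9, -227.0, 76.7]
eef_rot: [-0.339, 3.122, -0.001]
force: [-0.4, 0.6, 6.4]
grip_width: 0.105
finger_force: 78.1
```

>>> {"api": "step_arm", "payload": {
  "plan": [
    [0,0,-1.0,0,0,0],
    [0,0,-3.0,0,0,0],
    [0,0,-4.0,0,0,0],
    [0,0,-4.0,0,0,0],
    [0,0,-4.0,0,0,0],
    [0,0,-4.0,0,0,0],
    [-1.78,3.11,0,0,0,0],
    [-1.78,3.11,0,0,0,0],
    [-1.78,3.11,0,0,0,0],
    [-1.78,3.11,0,0,0,0],
    [-1.78,3.11,0,0,0,0],
    [-1.78,3.11,0,0,0,0],
    [-1.78,3.11,0,0,0,0],
    [-1.78,3.11,0,0,0,0],
    [-1.78,3.11,0,0,0,0]
  ]
}}

```text
clock: 12.75
eef_pos: [575.0, 82.4, 276.6]
eef_rot: [-0.339, 3.123, -0.0]
force: [0.2, -0.4, -1.1]
grip_width: 0.103
finger_force: 78.1
```

>>> {"api": "step_arm", "payload": {
  "plan": [
    [0,0,0,0,0,0.137],
    [0,0,0,0,0,0.137],
    [0,0,0,0,0,0.137],
    [0,0,0,0,0,0.137],
    [0,0,0,0,0,0.137],
    [0,0,0,0,0,0.137],
    [0,0,0,0,0,0.137],
    [0,0,0,0,0,0.137],
    [0,0,0,0,0,0.137],
    [0,0,0,0,0,0.137],
    [0,0,0,0,0,0.137],
    [0,0,0,0,0,0.137],
    [0,0,0,0,0,0.137],
    [0,0,0,0,0,0.137],
    [0,0,0,0,0,0.137],
    [0,0,0,0,0,0.137],
    [0,0,0,0,0,0.137],
    [0,0,0,0,0,0.137],
    [0,0,0,0,0,0]
  ]
}}

```text
clock: 14.65
eef_pos: [574.8, 80.9, 276.4]
eef_rot: [2.836, 1.351, 0.0]
force: [0.8, 0.5, -0.1]
grip_width: 0.099
finger_force: 78.2
```

```bash
python3 - <<'E'
from h import *
np.set_printoptions(precision=2,suppress=True)
s=telemetry.observe();im,d=grab('wrist');P=wcloud(d,s);np.savez('w3.npz',im=im,P=P,d=d,pos=s['eef_pos'],rot=s['eef_rot'])
print(s['eef_rot'],s['eef_pos'],s['clock'],s['grip_width'],s['force'],s['joints'])
Rm=R.from_rotvec(s['eef_rot'])
yaw=np.radians(50.7);X=np.array([np.cos(yaw),np.sin(yaw),0]);Y=np.array([-X[1],X[0],0]);Z=np.array([0,0,1])
C=431*X-395*Y+165*Z
pts={'C':C,'tail':C-11*Y,'tip':Rm.apply([11,0,66.7])+s['eef_pos'],'loop':Rm.apply([.5,0,-17.3])+s['eef_pos'],'mouth':C+10*(np.sin(.65)*X+np.cos(.65)*Z)}
for k,p in pts.items(): print(k,wproj(p,s))
u,v=wproj(pts['mouth'],s)[0].astype(int);u0=u-50;v0=v-37;print('crop',u0,v0)
cv2.imwrite('pics/f.png',cv2.resize(im[v0:v0+75,u0:u0+100],None,fx=8,fy=8,interpolation=cv2.INTER_CUBIC)[:,:,::-1])
E
```

```text
[2.84 1.35 0.  ] [574.76  80.89 276.38] 14.65 0.09875385661261925 [ 0.82  0.53 -0.05] [ 0.1  -0.1   1.59 -0.    1.65  0.78]
C [[260.74 191.83]]
tail [[273.16 191.89]]
tip [[259.29 199.49]]
loop [[259.91 271.26]]
mouth [[260.87 187.51]]
crop 210 150
```

View pics/f.png

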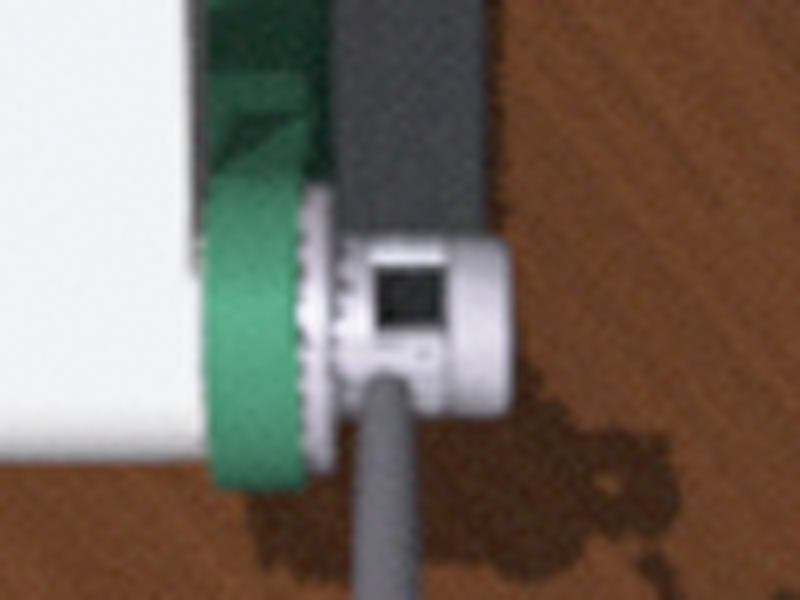

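The crop shows the square mouth at crop (410,298), image px (261.2,187.2), with the shank silhouette centred at crop row 325. The leg's tip is at crop (388,378), just clear of it and about 0.5 to 1 mm off from prediction. The lean is about 0.6 to 0.7 rad. Next I tilt the clip to match.

```bash
cat >> h.py <<'E'
yaw=np.radians(50.7);X=np.array([np.cos(yaw),np.sin(yaw),0]);Y=np.array([-X[1],X[0],0]);Z=np.array([0,0,1])
TIP=np.array([10.1,-.55,66.7])
def pose(r,phi,C=(431.6,-395.3,165),dx=0,dy=0):
    "TCP with tip r from pin axis along lean phi"
    C=C[0]*X+C[1]*Y+C[2]*Z;Rt=down(yaw,phi)
    return C+r*(np.sin(phi)*X+np.cos(phi)*Z)-Rt.apply(TIP),Rt
def jig(p): p=np.asarray(p);return np.array([p@X,p@Y,p[2]])
def tipnow(s): return jig(R.from_rotvec(s['eef_rot']).apply(TIP)+s['eef_pos'])
E
python3 - <<'E'
from h import *
np.set_printoptions(precision=4,suppress=True)
s=telemetry.observe()
print(jig(s['eef_pos']),tipnow(s))
p,Rt=pose(18,.62);d,w=plan(p,Rt);print('down first shift cm',d,'turn',w, jig(p))
# interpolated: rotate in N rows about tool y while shifting linearly in world
N=6;pos=np.array(s['eef_pos']);R0=R.from_rotvec(s['eef_rot']);dr=R.from_rotvec(w/N);Rc=R0
for i in range(N):
    t=pos+(p-pos)/(1)*0
    sh=Rc.inv().apply((p-pos)/N)/10;print(np.r_[sh,w/N]);Rc=Rc*dr
E
```

```text
[ 426.6426 -393.5669  276.2845] [ 436.7453 -392.9304  209.5856]
down first shift cm [4.5922 0.2723 3.6487] turn [ 0.0032 -0.6201  0.0094] [ 472.5935 -395.85    239.804 ]
[ 0.7654  0.0454  0.6081  0.0005 -0.1034  0.0016]
[ 0.8241  0.0444  0.5259  0.0005 -0.1034  0.0016]
[ 0.874   0.0434  0.438   0.0005 -0.1034  0.0016]
[ 0.9146  0.0422  0.3455  0.0005 -0.1034  0.0016]
[ 0.9454  0.0409  0.2493  0.0005 -0.1034  0.0016]
[ 0.9662  0.0395  0.1504  0.0005 -0.1034  0.0016]
```

>>> {"api": "step_arm", "payload": {
  "plan": [
    [0.765,0.045,0.61,0.0005,-0.1034,0.0016],
    [0.825,0.045,0.525,0.0005,-0.1034,0.0016],
    [0.875,0.043,0.44,0.0005,-0.1034,0.0016],
    [0.915,0.042,0.345,0.0005,-0.1034,0.0016],
    [0.945,0.041,0.25,0.0005,-0.1034,0.0016],
    [0.965,0.04,0.15,0.0005,-0.1034,0.0016],
    [0,0,0,0,0,0],
    [0,0,0,0,0,0]
  ]
}}

```text
clock: 15.5
eef_pos: [606.0, 115.2, 238.8]
eef_rot: [2.501, 1.186, -0.802]
force: [0.1, 0.3, -0.5]
grip_width: 0.099
finger_force: 78.2
```

```bash
python3 - <<'E'
from h import *
np.set_printoptions(precision=2,suppress=True)
s=telemetry.observe();im,d=grab('wrist')
print(s['eef_rot'],jig(s['eef_pos']),tipnow(s),s['clock'],s['grip_width'],s['force'],s['joints'])
p,Rt=pose(18,.62);print(plan(p,Rt,s=s))
Rm=R.from_rotvec(s['eef_rot'])
for dz in(0,8,18): print(dz,wproj(Rm.apply(TIP+[0,0,dz])+s['eef_pos'],s))
u0,v0=210,150
cv2.imwrite('pics/g.png',cv2.resize(im[v0:v0+75,u0:u0+100],None,fx=8,fy=8,interpolation=cv2.INTER_CUBIC)[:,:,::-1])
E
```

```text
[ 2.5   1.19 -0.8 ] [ 473.04 -395.99  238.77] [ 442.52 -395.29  178.61] 15.5 0.09886234221440758 [ 0.11  0.35 -0.53] [ 0.3   0.3   1.3  -0.37  2.05  0.9 ]
(array([-0.1 , -0.01, -0.06]), array([-0., -0.,  0.]))
0 [[258.54 200.89]]
8 [[258.52 197.76]]
18 [[258.51 194.13]]
```

View pics/g.png

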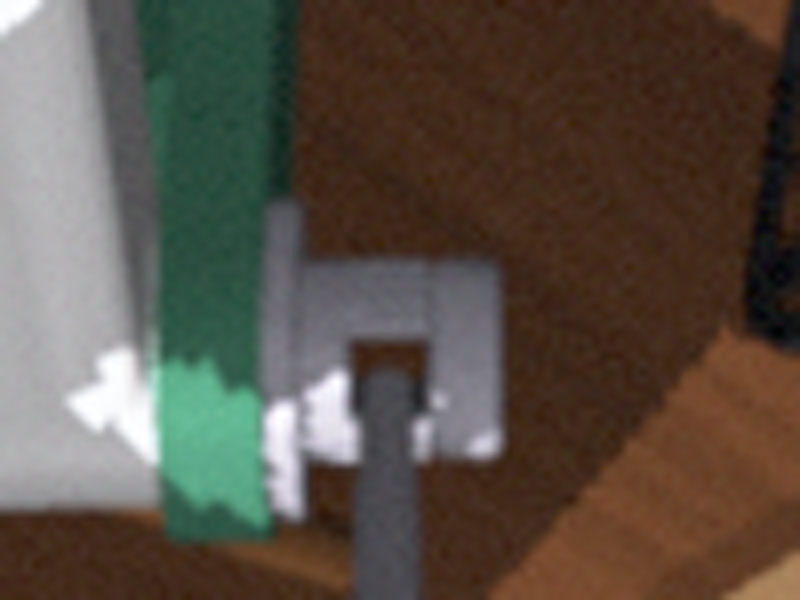

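The crop shows the leg tip at (390,375) centred over the mouth, which spans columns 352 to 428 and rows 340 to 412. The lean matches as well: the bench shows through the hole. I advance along the leg and feel for contact.

>>> {"api": "step_arm", "payload": {
  "plan": [
    [0,0,0.3,0,0,0],
    [0,0,0.2,0,0,0],
    [0,0,0.1,0,0,0],
    [0,0,0.1,0,0,0],
    [0,0,0,0,0,0]
  ]
}}

```text
clock: 16.05
eef_pos: [603.1, 111.6, 233.7]
eef_rot: [2.502, 1.181, -0.802]
force: [0.1, -0.4, -0.5]
grip_width: 0.102
finger_force: 78.2
```

>>> {"api": "step_arm", "payload": {
  "plan": [
    [0,0,0.1,0,0,0],
    [0,0,0.1,0,0,0],
    [0,0,0,0,0,0]
  ]
}}

```text
clock: 16.35
eef_pos: [602.5, 110.9, 231.8]
eef_rot: [2.502, 1.181, -0.802]
force: [0.3, 0.8, -0.5]
grip_width: 0.1
finger_force: 78.2
```

>>> {"api": "step_arm", "payload": {
  "plan": [
    [0,0,0.1,0,0,0],
    [0,0,0.1,0,0,0],
    [0,0,0,0,0,0]
  ]
}}

```text
clock: 16.65
eef_pos: [601.7, 109.9, 230.2]
eef_rot: [2.502, 1.181, -0.802]
force: [0.9, -0.5, 0.0]
grip_width: 0.099
finger_force: 78.2
```

No contact force with the tip at about 6.7 mm from the pin axis, so the leg is inside the hole. A little further before turning.

>>> {"api": "step_arm", "payload": {
  "plan": [
    [0,0,0.1,0,0,0],
    [0,0,0.1,0,0,0],
    [0,0,0,0,0,0]
  ]
}}

```text
clock: 16.95
eef_pos: [601.0, 109.0, 228.6]
eef_rot: [2.502, 1.181, -0.802]
force: [-0.6, 1.1, 0.1]
grip_width: 0.098
finger_force: 78.2
```

>>> {"api": "step_arm", "payload": {
  "plan": [
    [0,0,0.1,0,0,0],
    [0,0,0.1,0,0,0],
    [0,0,0,0,0,0]
  ]
}}

```text
clock: 17.25
eef_pos: [600.3, 108.1, 227.0]
eef_rot: [2.502, 1.181, -0.802]
force: [1.0, 0.0, -0.3]
grip_width: 0.098
finger_force: 78.2
```

```bash
python3 - <<'E'
from h import *
np.set_printoptions(precision=3,suppress=True)
s=telemetry.observe();R0=R.from_rotvec(s['eef_rot'])
z=R0.apply([0,0,1]);print('tip',tipnow(s),'F jig',jig(s['force']),'zaxis jig',jig(z),s['clock'])
phi=np.arctan2(-z@X,-z[2]);r=(tipnow(s)-[431.6,-395.3,165])@[np.sin(phi),0,np.cos(phi)];print('phi',phi,'r',r)
N=10;cur=s['eef_pos'];Rc=R0;off=cur-pose(r,phi)[0]
_,w=plan(cur,down(yaw,0));print('turn',w)
for i in range(1,N+1):
    # same lateral offset carried in tool axes; pivot on pin axis
    Rn=R0*R.from_rotvec(w*i/N);C=431.6*X-395.3*Y+165*Z
    p=C+(Rn*R0.inv()).apply(s['eef_pos']-C)
    print(np.r_[Rc.inv().apply(p-cur)/10,w/N]);cur=p;Rc=Rn
E
```

```text
tip [ 433.297 -395.372  166.818] F jig [ 0.658 -0.731 -0.254] zaxis jig [-0.581  0.002 -0.814] 17.25
phi 0.6205397562896587 r 2.465301397103394
turn [-0.001  0.621 -0.003]
[-0.427 -0.     0.074 -0.     0.062 -0.   ]
[-0.427 -0.     0.074 -0.     0.062 -0.   ]
[-0.427 -0.     0.074 -0.     0.062 -0.   ]
[-0.427 -0.     0.074 -0.     0.062 -0.   ]
[-0.427 -0.     0.074 -0.     0.062 -0.   ]
[-0.427 -0.     0.074 -0.     0.062 -0.   ]
[-0.427 -0.     0.074 -0.     0.062 -0.   ]
[-0.427 -0.     0.074 -0.     0.062 -0.   ]
[-0.427 -0.     0.074 -0.     0.062 -0.   ]
[-0.427 -0.     0.074 -0.     0.062 -0.   ]
```

>>> {"api": "step_arm", "payload": {
  "plan": [
    [-0.427,0,0.074,0,0.062,0],
    [-0.427,0,0.074,0,0.062,0],
    [-0.427,0,0.074,0,0.062,0],
    [-0.427,0,0.074,0,0.062,0],
    [0,0,0,0,0,0]
  ]
}}

```text
clock: 17.75
eef_pos: [589.9, 95.2, 234.6]
eef_rot: [2.661, 1.254, -0.495]
force: [2.5, 3.4, -0.8]
grip_width: 0.103
finger_force: 78.3
```

>>> {"api": "step_arm", "payload": {
  "plan": [
    [-0.427,0,0.074,0,0.062,0],
    [-0.427,0,0.074,0,0.062,0],
    [-0.427,0,0.074,0,0.062,0],
    [0,0,0,0,0,0]
  ]
}}

```text
clock: 18.15
eef_pos: [581.8, 85.7, 235.5]
eef_rot: [2.76, 1.302, -0.255]
force: [4.3, 4.8, 0.5]
grip_width: 0.105
finger_force: 78.5
```

>>> {"api": "step_arm", "payload": {
  "plan": [
    [-0.427,0,0.074,0,0.062,0],
    [-0.427,0,0.074,0,0.062,0],
    [-0.427,0,0.074,0,0.062,0],
    [0,0,0,0,0,0],
    [0,0,0,0,0,0]
  ]
}}

```text
clock: 18.65
eef_pos: [573.8, 76.0, 234.6]
eef_rot: [2.84, 1.34, -0.004]
force: [3.7, 4.5, 0.1]
grip_width: 0.104
finger_force: 78.5
```

```bash
python3 - <<'E'
from h import *
np.set_printoptions(precision=3,suppress=True)
s=telemetry.observe();R0=R.from_rotvec(s['eef_rot'])
print('tip',tipnow(s),'tcp',jig(s['eef_pos']),'F jig',jig(s['force']),'zaxis jig',jig(R0.apply([0,0,1])),s['clock'])
im,d=grab('wrist');u0,v0=205,145
cv2.imwrite('pics/i.png',cv2.resize(im[v0:v0+75,u0:u0+100],None,fx=8,fy=8,interpolation=cv2.INTER_CUBIC)[:,:,::-1])
E
```

```text
tip [ 432.177 -395.399  167.832] tcp [ 422.249 -395.924  234.558] F jig [ 5.812 -0.003  0.059] zaxis jig [-0.003  0.    -1.   ] 18.65
```

View pics/i.png

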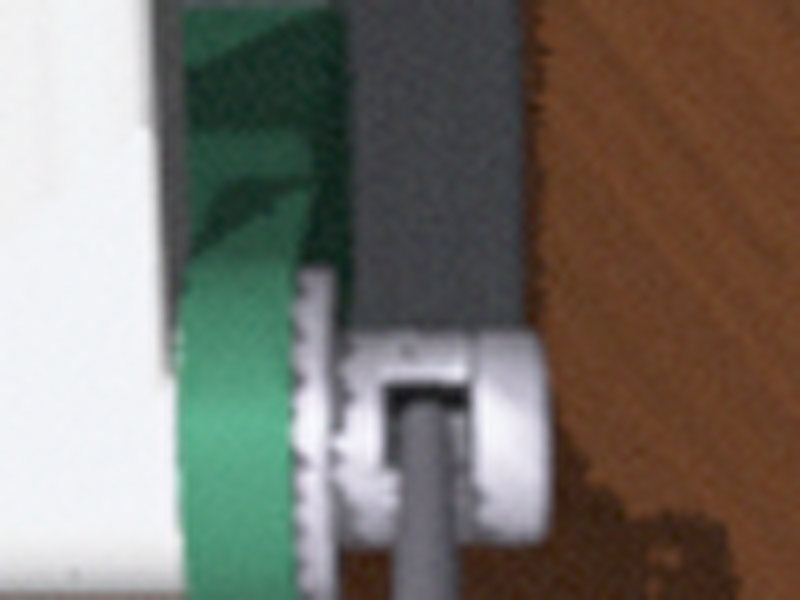

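The crop shows the leg inside the mouth at (425,420) and the pin drawn nearly upright. Now I push down while watching the force.

>>> {"api": "step_arm", "payload": {
  "plan": [
    [0,0,0.15,0,0,0],
    [0,0,0.15,0,0,0],
    [0,0,0.1,0,0,0],
    [0,0,0,0,0,0]
  ]
}}

```text
clock: 19.1
eef_pos: [573.7, 75.9, 230.1]
eef_rot: [2.84, 1.341, -0.002]
force: [2.5, 3.1, 1.7]
grip_width: 0.099
finger_force: 78.5
```

>>> {"api": "step_arm", "payload": {
  "plan": [
    [0,0,0.15,0,0,0],
    [0,0,0.15,0,0,0],
    [0,0,0.1,0,0,0],
    [0,0,0,0,0,0]
  ]
}}

```text
clock: 19.5
eef_pos: [573.3, 75.4, 225.9]
eef_rot: [2.841, 1.34, -0.002]
force: [0.3, -0.1, -0.3]
grip_width: 0.106
finger_force: 78.5
```

>>> {"api": "step_arm", "payload": {
  "plan": [
    [0,0,0.15,0,0,0],
    [0,0,0.15,0,0,0],
    [0,0,0.1,0,0,0],
    [0,0,0,0,0,0]
  ]
}}

```text
clock: 19.9
eef_pos: [573.3, 75.5, 221.6]
eef_rot: [2.841, 1.341, -0.003]
force: [-2.4, -2.5, -2.3]
grip_width: 0.1
finger_force: 78.3
```

>>> {"api": "step_arm", "payload": {
  "plan": [
    [0,0,0.15,0,0,0],
    [0,0,0.15,0,0,0],
    [0,0,0.1,0,0,0],
    [0,0,0,0,0,0]
  ]
}}

```text
clock: 20.3
eef_pos: [573.4, 75.7, 217.9]
eef_rot: [2.841, 1.341, -0.002]
force: [-3.5, -4.3, -1.5]
grip_width: 0.1
finger_force: 78.3
```

>>> {"api": "step_arm", "payload": {
  "plan": [
    [0,0,0.15,0,0,0],
    [0,0,0.15,0,0,0],
    [0,0,0,0,0,0]
  ]
}}

```text
clock: 20.6
eef_pos: [573.5, 75.5, 215.4]
eef_rot: [2.841, 1.34, -0.001]
force: [-3.6, -5.8, 1.1]
grip_width: 0.101
finger_force: 78.6
```

>>> {"api": "step_arm", "payload": {
  "plan": [
    [0,0,0.15,0,0,0],
    [0,0,0.15,0,0,0],
    [0,0,0,0,0,0]
  ]
}}

```text
clock: 20.9
eef_pos: [573.6, 75.5, 212.5]
eef_rot: [2.841, 1.34, -0.001]
force: [-3.7, -5.4, 1.9]
grip_width: 0.105
finger_force: 78.6
```

>>> {"api": "step_arm", "payload": {
  "plan": [
    [0,0,0.15,0,0,0],
    [0,0,0.15,0,0,0],
    [0,0,0,0,0,0]
  ]
}}

```text
clock: 21.2
eef_pos: [573.4, 75.5, 209.1]
eef_rot: [2.841, 1.34, -0.002]
force: [-3.3, -5.2, -1.3]
grip_width: 0.102
finger_force: 78.3
```

>>> {"api": "step_arm", "payload": {
  "plan": [
    [0,0,0.15,0,0,0],
    [0,0,0.15,0,0,0],
    [0,0,0,0,0,0]
  ]
}}

```text
clock: 21.5
eef_pos: [573.4, 75.5, 205.8]
eef_rot: [2.841, 1.34, -0.002]
force: [-3.5, -4.9, -1.7]
grip_width: 0.1
finger_force: 78.1
```

>>> {"api": "step_arm", "payload": {
  "plan": [
    [0,0,0.15,0,0,0],
    [0,0,0.15,0,0,0],
    [0,0,0,0,0,0]
  ]
}}

```text
clock: 21.8
eef_pos: [573.3, 75.5, 202.6]
eef_rot: [2.841, 1.341, -0.002]
force: [-2.5, -4.6, -5.6]
grip_width: 0.105
finger_force: 77.8
```

>>> {"api": "step_arm", "payload": {
  "plan": [
    [0,0,0.15,0,0,0],
    [0,0,0.1,0,0,0],
    [0,0,0,0,0,0]
  ]
}}

```text
clock: 22.1
eef_pos: [573.3, 75.6, 200.1]
eef_rot: [2.841, 1.341, -0.002]
force: [-3.2, -3.7, -4.2]
grip_width: 0.101
finger_force: 78.0
```

>>> {"api": "step_arm", "payload": {
  "plan": [
    [0,0,0.1,0,0,0],
    [0,0,0.1,0,0,0],
    [0,0,0,0,0,0]
  ]
}}

```text
clock: 22.4
eef_pos: [573.4, 75.7, 198.3]
eef_rot: [2.841, 1.341, -0.002]
force: [-2.6, -4.4, -3.9]
grip_width: 0.102
finger_force: 78.1
```

>>> {"api": "step_arm", "payload": {
  "plan": [
    [0,0,0.1,0,0,0],
    [0,0,0,0,0,0]
  ]
}}

```text
clock: 22.6
eef_pos: [573.4, 75.7, 197.6]
eef_rot: [2.841, 1.341, -0.001]
force: [-3.2, -4.3, -0.4]
grip_width: 0.099
finger_force: 78.6
```

>>> {"api": "step_arm", "payload": {
  "plan": [
    [0,0,0.1,0,0,0],
    [0,0,0,0,0,0]
  ]
}}

```text
clock: 22.8
eef_pos: [573.6, 75.5, 197.3]
eef_rot: [2.841, 1.34, -0.0]
force: [-4.1, -5.8, 4.1]
grip_width: 0.102
finger_force: 79.3
```

>>> {"api": "step_arm", "payload": {
  "plan": [
    [0,0,0.05,0,0,0],
    [0,0,0,0,0,0]
  ]
}}

```text
clock: 23.0
eef_pos: [573.7, 75.5, 197.1]
eef_rot: [2.84, 1.34, 0.0]
force: [-5.9, -6.6, 7.2]
grip_width: 0.104
finger_force: 79.6
```

```bash
python3 - <<'E'
from h import *
np.set_printoptions(precision=3,suppress=True)
s=telemetry.observe()
print('tip',tipnow(s),'F jig',jig(s['force']),s['clock'])
im,d=grab('side');c=proj('side',431.6*X-395.3*Y+185*Z)[0].astype(int);print(c)
cv2.imwrite('pics/j.png',cv2.resize(im[c[1]-30:c[1]+45,c[0]-50:c[0]+50],None,fx=8,fy=8,interpolation=cv2.INTER_CUBIC)[:,:,::-1])
E
```

```text
tip [ 431.875 -395.628  130.393] F jig [-8.854  0.436  7.168] 23.0
[276 144]
```

View pics/j.png

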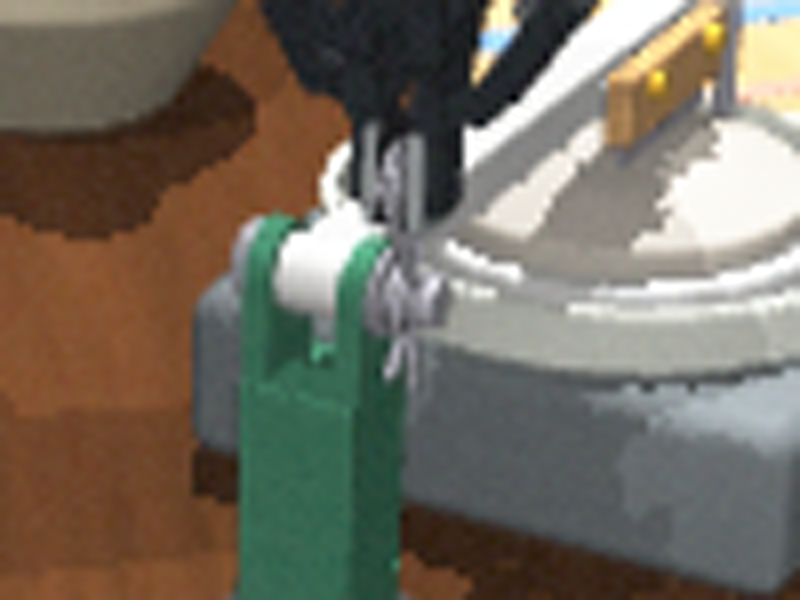

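The side crop shows the bent leg passing in front of the shank with its flared end below it at (395,360). The head is flush on the far cheek. The tip is at z = 130.4 mm, where 131 is expected, and the stop pushes back with +7 N, so it is seated. I let go and lift off.

>>> {"api": "step_arm", "payload": {
  "plan": [
    [-0.05,0,0,0,0,0],
    [-0.03,0,0,0,0,0],
    [0,0,0,0,0,0]
  ]
}}

```text
clock: 23.35
eef_pos: [573.4, 75.2, 197.1]
eef_rot: [2.841, 1.341, 0.002]
force: [-2.7, -2.1, 5.8]
grip_width: 0.098
finger_force: 79.5
```

>>> {"api": "step_arm", "payload": {
  "plan": [
    [0,0,0,0,0,0],
    [0,0,0,0,0,0],
    [0,0,0,0,0,0],
    [0,0,0,0,0,0],
    [0,0,0,0,0,0],
    [0,0,-0.5,0,0,0],
    [0,0,-1,0,0,0],
    [0,0,-2,0,0,0],
    [0,0,-3,0,0,0],
    [0,0,-3,0,0,0],
    [0,0,0,0,0,0],
    [0,0,0,0,0,0]
  ],
  "gripper": 0.2
}}

```text
clock: 24.55
eef_pos: [573.3, 75.2, 292.4]
eef_rot: [2.84, 1.34, 0.002]
force: [0.9, 0.5, -0.1]
grip_width: 0.397
finger_force: 0.0
```

```bash
python3 - <<'E'
from h import *
np.set_printoptions(precision=2,suppress=True)
s=telemetry.observe();print(s['clock'],s['grip_width'],s['force'],jig(s['eef_pos']))
im,d=grab('wrist');P=wcloud(d,s)
q=np.stack([P@X,P@Y,P[...,2]],-1).reshape(-1,3)
k=q[(q[:,2]>190)&(q[:,2]<240)&(abs(q[:,0]-422)<30)&(abs(q[:,1]+395)<20)]
print('coil',len(k),k.mean(0),k.min(0),k.max(0))
a=cv2.resize(im[120:260,180:360],None,fx=3.3,fy=4.2,interpolation=cv2.INTER_CUBIC)
ims,_=grab('side');b=cv2.resize(ims[105:195,221:331],None,fx=4,fy=5,interpolation=cv2.INTER_CUBIC)
a=cv2.resize(im[140:250,200:320],(390,360),interpolation=cv2.INTER_CUBIC);b=cv2.resize(ims[110:190,236:326],(405,360),interpolation=cv2.INTER_CUBIC)
cv2.imwrite('pics/k.png',np.hstack([a,b])[:,:,::-1])
E
```

```text
24.55 0.39739924972254315 [ 0.85  0.52 -0.13] [ 421.27 -396.01  292.38]
coil 448 [ 426.2  -394.48  221.73] [ 410.45 -399.02  190.3 ] [ 435.42 -389.76  228.68]
```

View pics/k.png

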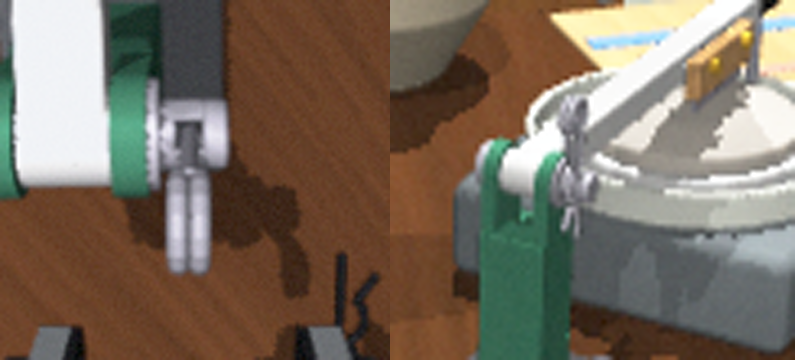

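The clip stands upright on the pin. The coil top is at z = 228.7 mm (228 expected), the bent leg is below the shank at (570,220), the head is flush, and the gripper is clear. I hand in.

```bash
python3 -c "
from cell import workorder
print(workorder.close_job())"
```

```text
the job is handed in; nothing more can be done
None
```

The pivot is locked: the pin is fully home, the steel clip is seated through the cross hole and hugging the shank, and the gripper let go. The job was handed in at about 25 s, with no wrist reading above about 26 N and none above about 12 N between clip and pin.

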